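# Reject the swivel head with the worn bearing

## Robot

A 7-joint arm with a two-finger parallel gripper is mounted at the origin on the work surface. World frame = base frame: x ahead of the robot, y to its left, z up, the work surface at z = 0. Lengths are in m, angles in rad, forces in N, time in s.
With the tool pointing down it reaches from about 0.35 to 0.9 m from the base axis. Payload 7.2 kg.
Tool frame: the origin (TCP) lies at the very end of the fingers, on their centre line; the grasp point (between the pads) lies 19 mm behind it (bot.tcp_to_grasp is the distance from the TCP to the grasp point, in m); z points along the fingers, y is the line along which they close (so a half turn about z gives the same grasp; the last joint's range is limited). The gripper opens to 88 mm and grips with 3 to 60 N. Pads are 20 mm wide; open, the fingers measure 115 mm over their backs; the gripper's body (75 mm by 178 mm) begins 61 mm behind the grasp point.
Start: joints at [-1.353, 0.411, -0.013, 1.596, 0.006, 1.134, -0.082], TCP at [0.176, 0.6, 0.223] pointing down, gripper open.
Joint ranges: [-2.95, 2.95], [-0.29, 1.99], [-1.47, 1.44], [0.14, 2.54], [-1.03, 4.17], [0.13, 1.85], [-2.86, 2.86]. Speed limits (rad/s): [2.39, 2.39, 3.01, 3.01, 3.14, 3.14, 3.14].

## Interface

Orientations are given as a rotation vector (axis times angle).
In Python, from rig import sense, cams, workorder, bot gives the robot as it stands.
- The arm moves only by the shell command python3 -m inch 'ROWS'. ROWS is JSON, a list that holds one entry, the list of rows, each a list of 7 numbers: the shift along the tool's x, y, z in cm, then the turn, a rotation vector about the tool's x, y, z in rad, then the closure, from -1 (fully open) to 1 (shut), so that 0 is half open. A call has 1 to 5 rows; each row is the pose to reach, as a shift and turn from the pose commanded when the call began, along the tool's axes at that moment; what a row does not reach only later rows make up. A row lasts 1/10 s, in which the tool goes at most 50 mm and 8.59 degrees, less where a joint would pass 70% of its speed; a pose out of reach is approached as far as the arm can. A call with a gripper value outside its range is refused whole. The fingers move at their own pace and stop on an object; the grip force is fixed at half the most. Time passes only in rows, so rows that repeat a pose let the fingers close. It gives the time, the measured TCP pose, the force, the opening and the grip force at its end, in the units of the state.
- sense(): the state, without advancing time (a new reading comes with each control period).
- cams.get_image(name): name is "scene" or "top" or "wrist"; returns a dict with "image" (384x512x3 uint8, red, green, blue), "camera_matrix" (3x3 intrinsics, pixels), "R" (3x3) and "t" (3): a world point X has camera coordinates R X + t. Camera axes: x right, y down, z forward; pixel columns grow to the right and rows downward; lengths in m; the calibration is good to about 2 mm. The wrist camera is an equidistant fisheye: a pixel r from the principal point sees the ray r / f radians off the axis. A picture is of the moment at which its call begins. There is no depth.
- workorder.job_done(): hands the job in; it is judged then, once.
The state is a dict: "t": time; "q": joint angles; "dq": joint speeds; "effort": joint torques, N m; "tool_pos": TCP position; "tcp_rot": TCP orientation; "ft_force": force on the tool from outside, world axes, zero at the start; "ft_torque": the same for the moment, N m; "grip_width": finger opening in m; "grasp_force": force on a finger pad.
Only numpy, scipy, OpenCV 4.12 (cv2) and the standard library are available. Lean on these libraries where they do the work, as an engineer would, in place of code of your own. Each camera call takes 0.05 s, during which the arm holds its last target. There are 200 camera calls.

## Task

One of the three swivel heads in the rack has a worn bearing: rock their arms by the red pegs, clockwise and then counter-clockwise, gently enough that no head is wrenched or tipped in its nest, to feel which arm has far more play than the others. Leave the loose one's arm swung over against its counter-clockwise stop (seen from above) as a mark, lift that head out by its square spigot and set it down gently, flat in the red tray with the arm still swung over. Leave the two sound heads seated in their nests, and do not move the bowl, the jar or the brush.

Things in the scene. Friction and masses are not known exactly. Their poses are not given: they have to be found in the camera images.
- rack: dark wooden board, 124 x 382 x 8 mm, fixed, with three square nests in a row along its y axis, each 94 mm inside with pale walls 5 mm thick that stand 12 mm above the 8 mm board; origin: centre of its underside. The nest centres lie at y = +125, 0 and -125 mm
- tray: red open reject tray, fixed, 170 x 170 x 22 mm outside, walls and floor 5 mm; origin: centre of its underside
- head_1: swivel head standing in the nest at y = +125 mm of the rack with 2 mm of clearance each side: black steel housing 90 x 90 x 27 mm, about 0.85 kg in all (it tips at about 8 N of sideways push on the peg). Origin: centre of the underside, z up; the brass arm points along the head's own -x when its joint reads 0. It is lifted by its spigot
- spigot_1 (a point): centre of the top of the fixed bright steel spigot on the middle of head_1: 24 x 24 mm square, sides along the head's x and y, its top 80 mm above the head's underside; it is free to grip from 36 mm (just above the arm's round hub) to 80 mm
- swing_1 (a joint): swing of the brass arm of head_1 about the spigot's axis (rad), positive counter-clockwise from above (peg goes to the head's -y). Starts near 0. Turns against about 1 N at the peg, stays where left; hard stops: in a sound head 0.03 to 0.1 rad either way, in the loose one about 0.35 to 0.4. Which head is loose changes each time and cannot be seen
- peg_1 (a point): centre of the top of the red upright peg on the arm of head_1: diameter 14 mm, 28 mm tall above the arm, 62 mm from the spigot's axis, its top 62 mm and its foot (the arm's upper face) 34 mm above the head's underside
- head_2: swivel head standing in the nest at y = +0 mm of the rack with 2 mm of clearance each side: black steel housing 90 x 90 x 27 mm, about 0.85 kg in all (it tips at about 8 N of sideways push on the peg). Origin: centre of the underside, z up; the brass arm points along the head's own -x when its joint reads 0. It is lifted by its spigot
- spigot_2 (a point): centre of the top of the fixed bright steel spigot on the middle of head_2: 24 x 24 mm square, sides along the head's x and y, its top 80 mm above the head's underside; it is free to grip from 36 mm (just above the arm's round hub) to 80 mm
- swing_2 (a joint): swing of the brass arm of head_2 about the spigot's axis (rad), positive counter-clockwise from above (peg goes to the head's -y). Starts near 0. Turns against about 1 N at the peg, stays where left; hard stops: in a sound head 0.03 to 0.1 rad either way, in the loose one about 0.35 to 0.4. Which head is loose changes each time and cannot be seen
- peg_2 (a point): centre of the top of the red upright peg on the arm of head_2: diameter 14 mm, 28 mm tall above the arm, 62 mm from the spigot's axis, its top 62 mm and its foot (the arm's upper face) 34 mm above the head's underside
- head_3: swivel head standing in the nest at y = -125 mm of the rack with 2 mm of clearance each side: black steel housing 90 x 90 x 27 mm, about 0.85 kg in all (it tips at about 8 N of sideways push on the peg). Origin: centre of the underside, z up; the brass arm points along the head's own -x when its joint reads 0. It is lifted by its spigot
- spigot_3 (a point): centre of the top of the fixed bright steel spigot on the middle of head_3: 24 x 24 mm square, sides along the head's x and y, its top 80 mm above the head's underside; it is free to grip from 36 mm (just above the arm's round hub) to 80 mm
- swing_3 (a joint): swing of the brass arm of head_3 about the spigot's axis (rad), positive counter-clockwise from above (peg goes to the head's -y). Starts near 0. Turns against about 1 N at the peg, stays where left; hard stops: in a sound head 0.03 to 0.1 rad either way, in the loose one about 0.35 to 0.4. Which head is loose changes each time and cannot be seen
- peg_3 (a point): centre of the top of the red upright peg on the arm of head_3: diameter 14 mm, 28 mm tall above the arm, 62 mm from the spigot's axis, its top 62 mm and its foot (the arm's upper face) 34 mm above the head's underside
- bowl: dark wooden bowl, 110 mm across, 50 mm high, loose; origin: centre of its underside; a bystander
- jar: amber jar with black cap, 64 mm across, 90 mm high, loose; origin: centre of its underside; a bystander
- brush: wooden-handled brush lying flat, 200 mm long along its x axis, 42 mm wide, loose; origin: middle of its length, on its underside; a bystander
Things that resemble listed ones, but are neither listed nor needed, are in the scene too. Several things look just like the tray: the one meant starts farthest to the robot's left. What is shaped like the head_2 but turquoise is not meant.

How it is judged:
On the way, in this order (a step that is already met when the one before it is completed fails the run):
1. the loose arm is swung clockwise, past where a sound one stops (value of joint any of swing_1, swing_2, swing_3 below -0.28 rad), for 0.05 s.
2. the loose arm is swung over counter-clockwise (value of joint any of swing_1, swing_2, swing_3 above 0.28 rad), for 0.05 s.
3. that head is lifted clear of its nest, its arm still swung over (((value of joint swing_1 above 0.28 rad and height (world z) of head_1 above 0.035 m) or (value of joint swing_2 above 0.28 rad and height (world z) of head_2 above 0.035 m) or (value of joint swing_3 above 0.28 rad and height (world z) of head_3 above 0.035 m))), for 0.1 s.
At the end, for the whole second after the job is handed in: the loose head lies flat on the floor of the red tray (origin within 55 mm of the tray's centre, tilt under 0.06 rad) at rest, its arm still swung counter-clockwise by more than 0.28 rad; the two other heads are upright in their nests, within 8 mm of where they started (((value of joint swing_1 above 0.28 rad and horizontal distance between head_1 and tray below 0.055 m and z of head_1 in the frame of tray below 0.01 m and angle between each of head_1, head_2, head_3's own z axis and vertical below 0.06 rad and linear speed of head_1 below 0.02 m/s and distance of each of head_2, head_3 from where it was at the start of the episode below 0.008 m) or (value of joint swing_2 above 0.28 rad and horizontal distance between head_2 and tray below 0.055 m and z of head_2 in the frame of tray below 0.01 m and angle between each of head_2, head_1, head_3's own z axis and vertical below 0.06 rad and linear speed of head_2 below 0.02 m/s and distance of each of head_1, head_3 from where it was at the start of the episode below 0.008 m) or (value of joint swing_3 above 0.28 rad and horizontal distance between head_3 and tray below 0.055 m and z of head_3 in the frame of tray below 0.01 m and angle between each of head_3, head_1, head_2's own z axis and vertical below 0.06 rad and linear speed of head_3 below 0.02 m/s and distance of each of head_1, head_2 from where it was at the start of the episode below 0.008 m))); the robot touches nothing.
It fails at once if a head is wrenched against its nest (over 30 N between a head and the rack; 60 N for the loose one once its arm is swung over) ((contact force between head_1 and rack above 30 N and value of joint swing_1 below 0.28 rad) or (contact force between head_2 and rack above 30 N and value of joint swing_2 below 0.28 rad) or (contact force between head_3 and rack above 30 N and value of joint swing_3 below 0.28 rad) or contact force between any of head_1, head_2, head_3 and rack above 60 N).
It fails at once if a head is tipped in its nest by more than 0.1 rad ((angle between head_1's own z axis and vertical above 0.1 rad and contact force between head_1 and rack above 0.5 N) or (angle between head_2's own z axis and vertical above 0.1 rad and contact force between head_2 and rack above 0.5 N) or (angle between head_3's own z axis and vertical above 0.1 rad and contact force between head_3 and rack above 0.5 N)).
It fails at once if a head is dropped or pressed hard into the tray (over 80 N) (contact force between any of head_1, head_2, head_3 and tray above 80 N).
It fails at once if the bowl, jar or brush is moved by more than 20 mm (distance of any of bowl, jar, brush from where it was at the start of the episode above 0.02 m).
It also fails if it takes over 67 s, if anything falls off the work surface, if the arm or the gripper's body presses on something with over 40 N, if the wrist force passes 120 N, or if a joint passes its speed limit or range.

## Working session

There is one attempt and no reset: what is moved stays moved. The work goes in short steps, Python scripts to look and compute and a shell command to move; the robot and the scene stay as the last step left them, time stands still between calls to the robot, and variables do not carry over. Pictures are saved under pics/ and viewed, at most 10 in all, crops included, and the job is handed in when it is done.

```bash
ls; mkdir -p pics; python3 - <<'E'
from rig import sense, cams
import cv2,numpy as np,pickle
d={}
for n in ("scene","top"):
    c=cams.get_image(n); d[n]=c
    cv2.imwrite(f"pics/{n}0.png",cv2.resize(c["image"][:,:,::-1],(800,600),interpolation=cv2.INTER_CUBIC))
    print(n,c["camera_matrix"],c["R"],c["t"])
pickle.dump(d,open("c0.pkl","wb"))
s=sense();print(s)
E
```

```text
pics
scene [[474.70649209   0.         256.00336045]
 [  0.         474.70649209 183.12810593]
 [  0.           0.           1.        ]] [[-0.4419423   0.89680008 -0.02089531]
 [ 0.58192965  0.26889181 -0.76749924]
 [-0.68267481 -0.35134998 -0.64070922]] [ 0.32109731 -0.2549657   2.21652386]
top [[448.38202774   0.         265.76181826]
 [  0.         448.38202774 196.93148965]
 [  0.           0.           1.        ]] [[ 1.96347549e-02 -9.99804278e-01  2.42523597e-03]
 [-9.95988916e-01 -1.97715060e-02 -8.72649182e-02]
 [ 8.72957891e-02 -7.02082863e-04 -9.96182188e-01]] [-0.07363893  0.61561193  1.71219163]
{'t': 0.1, 'q': array([-1.3531692 ,  0.41182966, -0.01271324,  1.59692805,  0.0056051 ,
        1.13429766, -0.0822247 ]), 'dq': array([-0.00116487, -0.00245789, -0.00060563, -0.00118295,  0.00045138,
        0.00054512, -0.00144974]), 'effort': array([ 2.72853933e-03, -5.89104474e+01,  6.43623546e-01, -2.91707987e+01,
       -5.38870529e-02,  1.46159506e-02,  4.40157419e-05]), 'tool_pos': array([0.17613199, 0.59920911, 0.22190031]), 'tcp_rot': array([-4.47431100e-01, -3.10946645e+00,  2.23613772e-03]), 'ft_force': array([-0.29788179,  0.05861035, -0.28208108]), 'ft_torque': array([-0.0441465 ,  0.00656434, -0.05078697]), 'grasp_force': 0.0, 'grip_width': 0.08793761312034692}
```

View pics/top0.png

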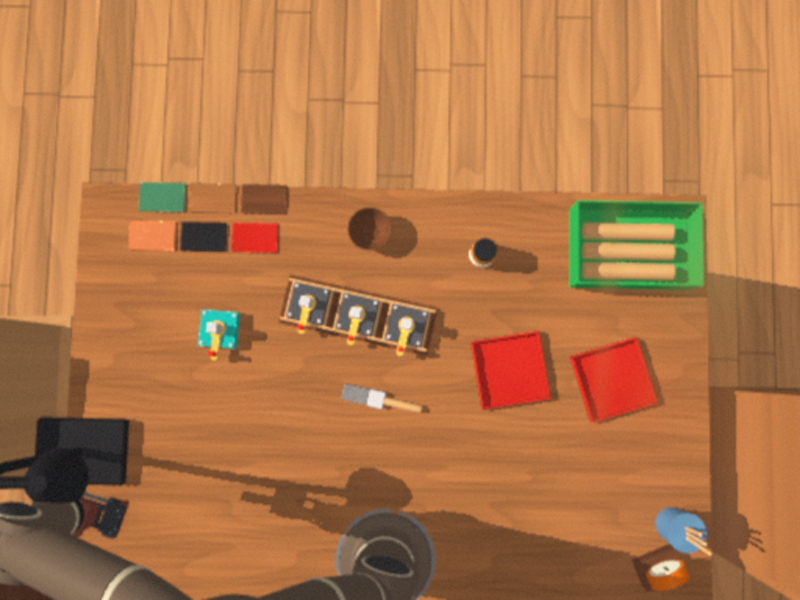

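View pics/scene0.png

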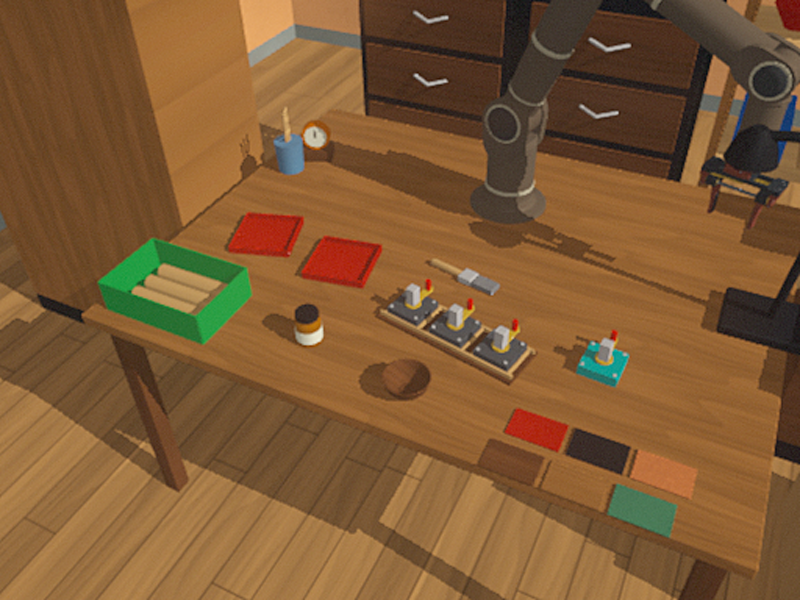

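Top view, 800 px scale: the heads' spigots are at about (306,298), (356,315) and (405,325), with the red pegs just below them. The turquoise decoy is at (218,328). There are two red trays, at (512,370) and (615,380), plus a flat red card at (255,238). Robot-left is image-left, so the tray meant should be (512,370). I'll confirm that with a crop and measure.

```bash
cat > h.py <<'E'
import numpy as np,cv2,pickle
from scipy.spatial.transform import Rotation as Ro
def ray(c,u,v,z):
    K,R,t=c["camera_matrix"],c["R"],c["t"]
    d=R.T@np.linalg.solve(K,[u,v,1.]); o=-R.T@t
    return o+d*(z-o[2])/d[2]
def proj(c,X):
    p=c["camera_matrix"]@(c["R"]@np.asarray(X,float)+c["t"]); return p[:2]/p[2]
E
python3 - <<'E'
from h import *
c=pickle.load(open("c0.pkl","rb"))["top"]; im=c["image"]
hsv=cv2.cvtColor(im,cv2.COLOR_RGB2HSV); 
m=((hsv[:,:,0]<6)|(hsv[:,:,0]>174))&(hsv[:,:,1]>170)&(hsv[:,:,2]>90)
n,l,st,ce=cv2.connectedComponentsWithStats(m.astype(np.uint8))
for i in range(1,n):
    if st[i,4]>=3: print(st[i],ce[i],ray(c,*ce[i],0.07 if st[i,4]<60 else 0.02).round(3), cv2.minAreaRect(np.argwhere(l==i)[:,::-1].astype(np.float32))[2])
for s in [(306,298),(356,313),(405,324)]: print("spigot",ray(c,s[0]*.64,s[1]*.64,.088).round(3))
cr=im[165:275,170:430][:,:,::-1]
cv2.imwrite("pics/crop1.png",cv2.resize(cr,None,fx=3.07,fy=3.07,interpolation=cv2.INTER_CUBIC))
E
```

```text
[148 143  30  19 536] [163.03358209 151.75      ] [0.788 0.345 0.02 ] 90.0
[190 208   4   3   8] [191.375 208.75 ] [0.563 0.218 0.07 ] 26.56505012512207
[ 302  212   50   50 1954] [326.41862845 236.709826  ] [ 0.468 -0.299  0.02 ] 81.02737426757812
[223 216   3   1   3] [224. 216.] [0.538 0.094 0.07 ] 180.0
[ 365  216   55   54 1955] [392.33452685 242.77186701] [ 0.45  -0.554  0.02 ] 72.89727020263672
[256 223   2   2   3] [256.33333333 223.33333333] [ 0.513 -0.028  0.07 ] 45.0
[133 225   4   3   8] [134.25 225.75] [0.495 0.431 0.07 ] 63.43495178222656
spigot [0.63  0.201 0.088]
spigot [0.596 0.08  0.088]
spigot [ 0.572 -0.038  0.088]
```

View pics/crop1.png

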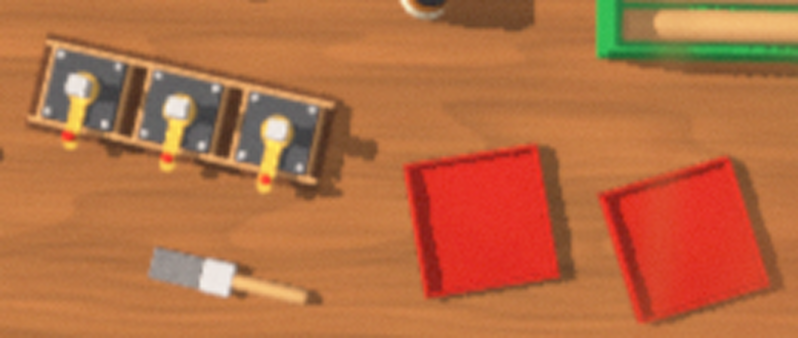

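The crop confirms the tray. The left one at crop (487,222), world about (0.468, -0.299), lies farthest to the robot's left; the other at (685,240) is at y = -0.55, and the card is flat. The rack is yawed about -13°. Next I'll move above the middle head.

```bash
cat >> h.py <<'E'
def go(p,yaw):
    "shift (cm) and turn to put TCP at p with tool y along head y at yaw (tool z down)"
    from rig import sense
    s=sense(); R=Ro.from_rotvec(s["tcp_rot"]).as_matrix()
    c,n=np.cos(yaw),np.sin(yaw)
    T=np.array([[-c,-n,0],[-n,c,0],[0,0,-1.]])
    if len(p)==3: print("shift cm",(R.T@(np.array(p)-s["tool_pos"])*100).round(2),"turn",Ro.from_matrix(R.T@T).as_rotvec().round(3))
    print("pos",s["tool_pos"].round(4),"F",s["ft_force"].round(1),"t",s["t"],"w",round(s["grip_width"],4))
E
python3 -c "
from h import *
go([.55,.09,.2],np.radians(-13))"
```

```text
shift cm [-50.23 -38.31   2.25] turn [-0.001  0.    -0.059]
pos [0.1761 0.5992 0.2219] F [-0.3  0.1 -0.3] t 0.1 w 0.0879
```

```bash
python3 -m inch '[[[-5,-3.8,0.2,0,0,-0.01,0],[-10,-7.6,0.4,0,0,-0.02,0],[-15,-11.5,0.6,0,0,-0.03,0],[-20,-15.3,0.8,0,0,-0.04,0],[-25,-19.1,1,0,0,-0.059,0]]]'; python3 -m inch '[[[-5,-3.8,0.2,0,0,0,0],[-10,-7.6,0.4,0,0,0,0],[-15,-11.5,0.6,0,0,0,0],[-20,-15.3,0.8,0,0,0,0],[-25,-19.1,1,0,0,0,0]]]';python3 -m inch '[[[0,0,0,0,0,0,0],[0,0,0,0,0,0,0]]]'
python3 - <<'E'
from h import *
from rig import cams
go([.55,.09,.2],np.radians(-13))
c=cams.get_image("wrist"); pickle.dump(c,open("w1.pkl","wb"))
print(c["camera_matrix"],c["R"],c["t"])
cv2.imwrite("pics/w1.png",cv2.resize(c["image"][:,:,::-1],(800,600),interpolation=cv2.INTER_CUBIC))
E
```

```text
t: 0.6
tool_pos: [0.3247, 0.3961, 0.2145]
tcp_rot: [-0.355, -3.121, 0.0]
ft_force: [0.3, -0.6, -0.0]
grip_width: 0.0515
grasp_force: 0.0
t: 1.1
tool_pos: [0.484, 0.2038, 0.2067]
tcp_rot: [-0.355, -3.121, -0.0]
ft_force: [0.7, 0.8, 0.9]
grip_width: 0.044
grasp_force: 0.0
t: 1.3
tool_pos: [0.4835, 0.2044, 0.2063]
tcp_rot: [-0.36, -3.12, 0.001]
ft_force: [-1.2, 0.8, 0.1]
grip_width: 0.0441
grasp_force: 0.0
shift cm [-9.08 -9.62  0.63] turn [-0.001 -0.001 -0.003]
pos [0.4835 0.2044 0.2063] F [-1.2  0.8  0.1] t 1.3 w 0.0441
[[297.31863964   0.         257.92463518]
 [  0.         297.31863964 195.13654448]
 [  0.           0.           1.        ]] [[ 2.26955264e-01  9.73905150e-01 -2.57534421e-04]
 [ 9.29832881e-01 -2.16606161e-01  2.97477033e-01]
 [ 2.89658631e-01 -6.77534425e-02 -9.54728940e-01]] [-0.30921487 -0.43680055  0.24972826]
```

View pics/w1.png

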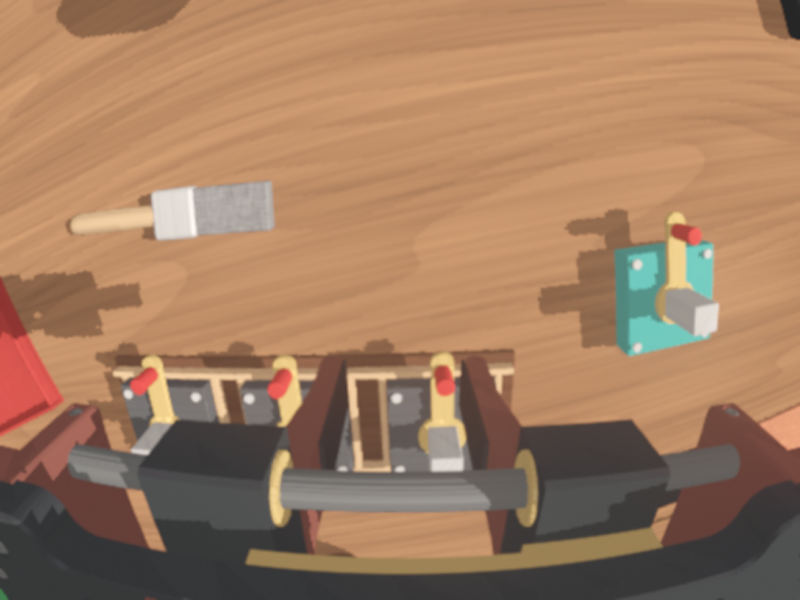

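Wrist view: the three red pegs are at about (443,380), (280,383) and (146,380), and the rack's near edge runs along row 365. I'll segment the pegs and un-project at their mid-height, z = 0.056.

```bash
cat >> h.py <<'E'
def wray(c,u,v,z):
    K,R,t=c["camera_matrix"],c["R"],c["t"]
    x,y=(u-K[0,2])/K[0,0],(v-K[1,2])/K[1,1]; r=np.hypot(x,y)
    d=R.T@np.array([np.sin(r)*x/r,np.sin(r)*y/r,np.cos(r)]); o=-R.T@t
    return o+d*(z-o[2])/d[2]
def reds(c,z=.056,lo=8,hi=400):
    hsv=cv2.cvtColor(c["image"],cv2.COLOR_RGB2HSV)
    m=((hsv[:,:,0]<5)|(hsv[:,:,0]>175))&(hsv[:,:,1]>185)&(hsv[:,:,2]>110)
    n,l,st,ce=cv2.connectedComponentsWithStats(m.astype(np.uint8))
    return [(ce[i].round(1),st[i,4],wray(c,*ce[i],z).round(4)) for i in range(1,n) if lo<=st[i,4]<hi]
E
python3 - <<'E'
from h import *
c=pickle.load(open("w1.pkl","rb"))
for r in reds(c): print(*r)
for u,v in [(118,372),(512,372)]: print("rack wall near corner",wray(c,u*.64,v*.64,.02).round(4))
E
```

```text
rack wall near corner [ 0.5133 -0.0828  0.02  ]
rack wall near corner [0.5884 0.2749 0.02  ]
```

```bash
sed -i 's/>185)&(hsv\[:,:,2\]>110)/>165)\&(hsv[:,:,2]>110)/' h.py
python3 - <<'E'
from h import *
c=pickle.load(open("w1.pkl","rb"))
hsv=cv2.cvtColor(c["image"],cv2.COLOR_RGB2HSV); print(hsv[243,284],hsv[245,179],hsv[243,94])
for r in reds(c): print(*r)
E
```

```text
[  2 161 214] [  1 161 226] [  1 162 241]
[  5.2 203.8] 256 [ 0.4264 -0.1691  0.056 ]
[ 92.1 238.9] 17 [ 0.508  -0.0238  0.056 ]
[ 14.6 266. ] 166 [ 0.5267 -0.2151  0.056 ]
```

```bash
sed -i 's/>165)&(hsv/>150)\&(hsv/' h.py
python3 - <<'E'
from h import *
c=pickle.load(open("w1.pkl","rb"))
for r in reds(c): print(*r)
E
```

```text
[438.9 149. ] 141 [0.4915 0.4268 0.056 ]
[284.  243.4] 156 [0.5634 0.2177 0.056 ]
[ 91.6 243.3] 156 [ 0.5138 -0.0276  0.056 ]
[178.6 245.4] 168 [0.5387 0.0939 0.056 ]
```

```bash
python3 -c "
from h import *
go([.5634,.2177,.11],np.radians(-11.8))"
```

```text
shift cm [-7.6   2.97  9.63] turn [-0.    -0.001 -0.021]
pos [0.4827 0.2059 0.2064] F [-0.1 -0.1  0.9] t 1.35 w 0.0441
```

```bash
python3 -m inch '[[[-4,1.5,3,0,0,-0.01,0.36],[-7.6,2.9,6,0,0,-0.021,0.36],[-7.6,2.9,8,0,0,-0.021,0.36],[-7.6,2.9,9.6,0,0,-0.021,0.36],[-7.6,2.9,9.6,0,0,-0.021,0.36]]]'
python3 - <<'E'
from h import *
from rig import cams
go([.5634,.2177,.048],np.radians(-11.8))
c=cams.get_image("wrist"); pickle.dump(c,open("w2.pkl","wb"))
for r in reds(c): print(*r)
cv2.imwrite("pics/w2.png",cv2.resize(c["image"][:,:,::-1],(640,480),interpolation=cv2.INTER_CUBIC))
E
```

```text
t: 1.85
tool_pos: [0.5611, 0.2182, 0.1079]
tcp_rot: [-0.318, -3.121, 0.003]
ft_force: [-0.4, -0.4, -0.5]
grip_width: 0.0284
grasp_force: 0.0
shift cm [-0.26  0.01  5.99] turn [-0.003 -0.005  0.003]
pos [0.5611 0.2182 0.1079] F [-0.4 -0.4 -0.5] t 1.85 w 0.0284
[475.5  92.2] 275 [0.4931 0.4228 0.056 ]
[ 11.7 211.8] 287 [ 0.5136 -0.0277  0.056 ]
[108.2 215.1] 388 [0.5382 0.0939 0.056 ]
[256.7 217. ] 355 [0.5634 0.2171 0.056 ]
```

View pics/w2.png

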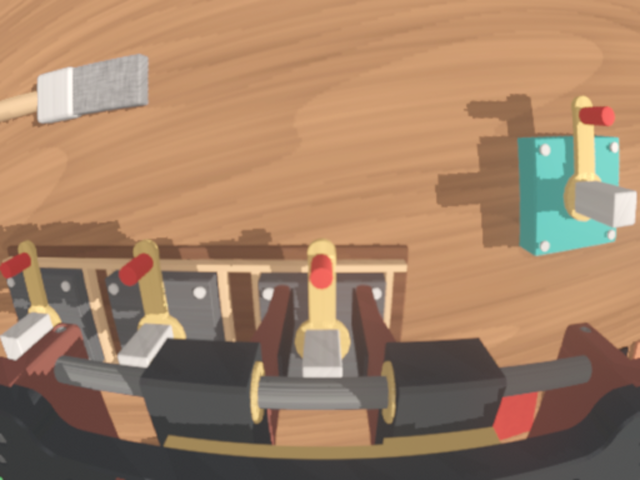

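The fingers at about (275,340) and (368,340) straddle peg 1 at (321,270) symmetrically. Next I'll lower and start rocking gently clockwise.

```bash
python3 -m inch '[[[-0.2,0,2,0,0,0,0.36],[-0.2,0,4,0,0,0,0.36],[-0.2,0,5.3,0,0,0,0.36],[-0.2,0,5.9,0,0,0,0.36],[-0.2,0,5.9,0,0,0,0.36]]]'; python3 -m inch '[[[0,0.2,0,0,0,0,0.36],[0,0.4,0,0,0,0,0.36],[0,0.6,0,0,0,0,0.36],[0,0.7,0,0,0,0,0.36],[0,0.7,0,0,0,0,0.36]]]'
python3 -c "
from h import *
go([.5634,.2177,.048],np.radians(-11.8))"
```

```text
t: 2.4
tool_pos: [0.5654, 0.2168, 0.0518]
tcp_rot: [-0.322, -3.125, 0.0]
ft_force: [-0.3, 0.2, -0.4]
grip_width: 0.0275
grasp_force: 0.0
t: 2.9
tool_pos: [0.5673, 0.2234, 0.052]
tcp_rot: [0.322, 3.125, 0.0]
ft_force: [-0.1, -0.3, 0.0]
grip_width: 0.0283
grasp_force: 0.0
shift cm [ 0.27 -0.64  0.4 ] turn [0. 0. 0.]
pos [0.5673 0.2234 0.052 ] F [-0.1 -0.3  0. ] t 2.9 w 0.0283
```

```bash
python3 -m inch '[[[0,0.1,0,0,0,0,0.36],[0,0.2,0,0,0,0,0.36],[0,0.3,0,0,0,0,0.36],[0,0.3,0,0,0,0,0.36]]]';python3 -m inch '[[[0,0.1,0,0,0,0,0.36],[0,0.2,0,0,0,0,0.36],[0,0.3,0,0,0,0,0.36],[0,0.3,0,0,0,0,0.36]]]'
```

```text
t: 3.3
tool_pos: [0.5677, 0.2262, 0.0517]
tcp_rot: [-0.323, -3.125, 0.0]
ft_force: [-0.7, -0.5, 0.8]
grip_width: 0.0278
grasp_force: 0.3
t: 3.7
tool_pos: [0.5681, 0.2286, 0.0517]
tcp_rot: [-0.323, -3.124, 0.001]
ft_force: [-1.8, -3.0, 2.8]
grip_width: 0.0281
grasp_force: 1.9
```

```bash
python3 -m inch '[[[0,0.1,0,0,0,0,0.36],[0,0.1,0,0,0,0,0.36],[0,0.1,0,0,0,0,0.36]]]';python3 -m inch '[[[0,0.1,0,0,0,0,0.36],[0,0.1,0,0,0,0,0.36],[0,0.1,0,0,0,0,0.36]]]'
```

```text
t: 4.0
tool_pos: [0.5685, 0.2301, 0.0517]
tcp_rot: [-0.323, -3.125, 0.0]
ft_force: [-1.6, -4.1, 1.5]
grip_width: 0.028
grasp_force: 1.8
t: 4.3
tool_pos: [0.5687, 0.231, 0.0517]
tcp_rot: [-0.323, -3.125, 0.0]
ft_force: [-2.5, -3.4, 3.0]
grip_width: 0.0281
grasp_force: 2.0
```

Head 1 resists with 3–4 N after a few mm, so it is probably sound. I'll back off and go to head 2 for comparison.

```bash
python3 -m inch '[[[0,-0.5,0,0,0,0,0.36],[0,-1.2,-0.3,0,0,0,0.36],[0,-1.3,-3,0,0,0,0.36],[0,-3,-5,0,0,0,0.36],[0,-6,-5,0,0,0,0.36]]]'; python3 -c "
from h import *
go([.5387,.0939,.1],np.radians(-11.8))"
```

```text
t: 4.8
tool_pos: [0.5588, 0.1747, 0.1049]
tcp_rot: [0.317, 3.12, 0.007]
ft_force: [0.6, -1.1, 0.4]
grip_width: 0.0284
grasp_force: 0.0
shift cm [ 0.34 -8.32  0.45] turn [0.005 0.005 0.003]
pos [0.5588 0.1747 0.1049] F [ 0.6 -1.1  0.4] t 4.8 w 0.0284
```

```bash
python3 -m inch '[[[0.2,-4,0,0,0,0,0.36],[0.3,-8,0.5,0,0,0,0.36],[0.3,-8.05,3,0,0,0,0.36],[0.3,-8.05,5,0,0,0,0.36],[0.3,-8.05,5,0,0,0,0.36]]]'; python3 -c "
from h import *
from rig import cams
go([.5387,.0939,.05],np.radians(-11.8))
for r in reds(cams.get_image('wrist'),hi=800): print(*r)"
```

```text
t: 5.3
tool_pos: [0.536, 0.0935, 0.0502]
tcp_rot: [-0.324, -3.123, 0.001]
ft_force: [0.4, 0.3, -0.1]
grip_width: 0.028
grasp_force: 0.0
shift cm [-0.26  0.1   0.02] turn [-0.001 -0.002 -0.001]
pos [0.536  0.0935 0.0502] F [ 0.4  0.3 -0.1] t 5.3 w 0.028
[452.1 243.3] 605 [0.5653 0.2252 0.056 ]
[ 76.4 245.7] 669 [ 0.5138 -0.0275  0.056 ]
[260.  252.4] 728 [0.5387 0.0946 0.056 ]
[  0.9 258.5] 22 [ 0.5142 -0.1224  0.056 ]
```

```bash
python3 -m inch '[[[-0.2,0.3,0,0,0,0,0.36],[-0.2,0.6,0,0,0,0,0.36],[-0.2,0.8,0,0,0,0,0.36],[-0.2,1,0,0,0,0,0.36],[-0.2,1,0,0,0,0,0.36]]]';python3 -m inch '[[[0,0.1,0,0,0,0,0.36],[0,0.2,0,0,0,0,0.36],[0,0.3,0,0,0,0,0.36],[0,0.3,0,0,0,0,0.36]]]'
```

```text
t: 5.85
tool_pos: [0.5414, 0.1041, 0.0521]
tcp_rot: [0.322, 3.125, 0.001]
ft_force: [-0.6, -0.1, -0.7]
grip_width: 0.0281
grasp_force: 0.0
t: 6.25
tool_pos: [0.5417, 0.1065, 0.0517]
tcp_rot: [-0.323, -3.125, -0.0]
ft_force: [-0.5, -0.7, -0.1]
grip_width: 0.028
grasp_force: 0.2
```

```bash
python3 -m inch '[[[0,0.1,0,0,0,0,0.36],[0,0.2,0,0,0,0,0.36],[0,0.2,0,0,0,0,0.36]]]'
```

```text
t: 6.55
tool_pos: [0.5421, 0.1086, 0.0517]
tcp_rot: [-0.322, -3.125, -0.0]
ft_force: [-0.0, -1.1, -0.3]
grip_width: 0.028
grasp_force: 0.2
```

Peg 2 has moved about 8 mm at only about 1 N, so this looks like the loose one. Continuing in small steps.

```bash
python3 -m inch '[[[0,0.1,0,0,0,0,0.36],[0,0.2,0,0,0,0,0.36],[0,0.3,0,0,0,0,0.36],[0,0.3,0,0,0,0,0.36]]]'
```

```text
t: 6.95
tool_pos: [0.5428, 0.1115, 0.0517]
tcp_rot: [0.322, 3.125, 0.0]
ft_force: [-0.1, -0.8, -1.0]
grip_width: 0.028
grasp_force: 0.1
```

```bash
python3 -m inch '[[[0,0.1,0,0,0,0,0.36],[0,0.2,0,0,0,0,0.36],[0,0.3,0,0,0,0,0.36],[0,0.3,0,0,0,0,0.36]]]'
```

```text
t: 7.35
tool_pos: [0.5436, 0.1145, 0.0518]
tcp_rot: [0.322, 3.125, 0.0]
ft_force: [0.1, 0.3, -0.1]
grip_width: 0.028
grasp_force: 0.2
```

```bash
python3 -m inch '[[[0,0.1,0,0,0,0,0.36],[0,0.2,0,0,0,0,0.36],[0,0.3,0,0,0,0,0.36],[0,0.4,0,0,0,0,0.36],[0,0.4,0,0,0,0,0.36]]]';python3 -m inch '[[[0,0.1,0,0,0,0,0.36],[0,0.2,0,0,0,0,0.36],[0,0.2,0,0,0,0,0.36]]]';python3 -c "
from h import *
from rig import cams
go([0],0)
for r in reds(cams.get_image('wrist'),hi=800): print(*r)"
```

```text
t: 7.85
tool_pos: [0.5444, 0.1184, 0.0518]
tcp_rot: [0.322, 3.125, 0.0]
ft_force: [-0.8, 0.1, -0.3]
grip_width: 0.0281
grasp_force: 0.2
t: 8.15
tool_pos: [0.5447, 0.1203, 0.0518]
tcp_rot: [0.323, 3.125, 0.0]
ft_force: [0.6, -0.1, -0.0]
grip_width: 0.0281
grasp_force: 0.3
pos [0.5447 0.1203 0.0518] F [ 0.6 -0.1 -0. ] t 8.15 w 0.0281
[ 46.8 238.1] 596 [ 0.5137 -0.0276  0.056 ]
[419.1 240.7] 652 [0.5652 0.2249 0.056 ]
[245.6 251.1] 743 [0.5457 0.113  0.056 ]
```

```bash
python3 -m inch '[[[0,0.1,0,0,0,0,0.36],[0,0.15,0,0,0,0,0.36],[0,0.15,0,0,0,0,0.36]]]'; python3 -m inch '[[[0,-0.5,0,0,0,0,0.36],[0,-1,0,0,0,0,0.36],[0,-1.4,0,0,0,0,0.36],[0,-1.7,0,0,0,0,0.36],[0,-2,0,0,0,0,0.36]]]'; python3 -m inch '[[[0,-0.3,0,0,0,0,0.36],[0,-0.6,0,0,0,0,0.36],[0,-0.9,0,0,0,0,0.36],[0,-1.2,0,0,0,0,0.36],[0,-1.5,0,0,0,0,0.36]]]';
```

```text
t: 8.5
tool_pos: [0.545, 0.1217, 0.0518]
tcp_rot: [0.323, 3.125, 0.0]
ft_force: [0.5, -1.3, -0.4]
grip_width: 0.0284
grasp_force: 0.5
t: 9.0
tool_pos: [0.5405, 0.1022, 0.0517]
tcp_rot: [-0.322, -3.124, -0.001]
ft_force: [-0.6, 2.0, -0.2]
grip_width: 0.028
grasp_force: 0.8
t: 9.5
tool_pos: [0.5378, 0.087, 0.0518]
tcp_rot: [0.323, 3.125, -0.0]
ft_force: [-0.3, 1.2, 0.1]
grip_width: 0.0283
grasp_force: 0.6
```

```bash
python3 -m inch '[[[0,-0.3,0,0,0,0,0.36],[0,-0.6,0,0,0,0,0.36],[0,-0.9,0,0,0,0,0.36],[0,-1.2,0,0,0,0,0.36],[0,-1.4,0,0,0,0,0.36]]]'; python3 -m inch '[[[0,-0.1,0,0,0,0,0.36],[0,-0.2,0,0,0,0,0.36],[0,-0.3,0,0,0,0,0.36],[0,-0.4,0,0,0,0,0.36],[0,-0.4,0,0,0,0,0.36]]]';python3 -c "
from h import *
from rig import cams
go([0],0)
for r in reds(cams.get_image('wrist'),hi=800): print(*r)"
```

```text
t: 10.0
tool_pos: [0.5352, 0.0732, 0.0518]
tcp_rot: [0.323, 3.124, -0.0]
ft_force: [0.9, 1.6, -0.6]
grip_width: 0.0282
grasp_force: 0.6
t: 10.5
tool_pos: [0.5342, 0.0696, 0.0518]
tcp_rot: [0.323, 3.125, 0.0]
ft_force: [0.5, 0.4, -0.1]
grip_width: 0.0284
grasp_force: 0.3
pos [0.5342 0.0696 0.0518] F [ 0.5  0.4 -0.1] t 10.5 w 0.0284
[475.5 236.1] 540 [0.5651 0.2252 0.056 ]
[104.9 242.6] 697 [ 0.5139 -0.0277  0.056 ]
[  5.1 252.9] 362 [ 0.5088 -0.1381  0.056 ]
[270.1 250.9] 742 [0.5381 0.0767 0.056 ]
```

```bash
python3 -m inch '[[[0,-0.1,0,0,0,0,0.36],[0,-0.2,0,0,0,0,0.36],[0,-0.3,0,0,0,0,0.36],[0,-0.3,0,0,0,0,0.36]]]';python3 -m inch '[[[0,-0.1,0,0,0,0,0.36],[0,-0.15,0,0,0,0,0.36],[0,-0.15,0,0,0,0,0.36]]]'
```

```text
t: 10.95
tool_pos: [0.5335, 0.0666, 0.0518]
tcp_rot: [-0.323, -3.125, 0.0]
ft_force: [1.4, 0.8, -0.1]
grip_width: 0.0278
grasp_force: 0.4
t: 11.25
tool_pos: [0.5332, 0.0652, 0.0518]
tcp_rot: [0.323, 3.125, 0.0]
ft_force: [1.6, 1.0, -0.4]
grip_width: 0.0281
grasp_force: 0.5
```

```bash
python3 -m inch '[[[0,-0.1,0,0,0,0,0.36],[0,-0.1,0,0,0,0,0.36],[0,-0.1,0,0,0,0,0.36]]]';python3 -c "
from h import *
from rig import cams
go([0],0)
for r in reds(cams.get_image('wrist'),hi=800): print(*r)"
```

```text
t: 11.55
tool_pos: [0.533, 0.0644, 0.0518]
tcp_rot: [0.323, 3.125, 0.0]
ft_force: [2.5, 1.5, -0.5]
grip_width: 0.0281
grasp_force: 0.7
pos [0.533  0.0644 0.0518] F [ 2.5  1.5 -0.5] t 11.55 w 0.0281
[480.5 235.7] 533 [0.565  0.2251 0.056 ]
[  6.1 252.2] 501 [ 0.5072 -0.1414  0.056 ]
[111.8 243.2] 705 [ 0.5139 -0.0277  0.056 ]
[270. 254.] 735 [0.5389 0.071  0.056 ]
```

The peg is -22.8 mm off centre, about 0.37 rad, with force rising, so it is at the counter-clockwise stop. Head 2 is the loose one. I'll back off, rise, open and go over its spigot.

```bash
python3 -m inch '[[[0,0.5,0,0,0,0,0.36],[0,0.6,-1,0,0,0,0.36],[0,0.6,-4,0,0,0,0.36],[0,0.6,-7,0,0,0,0],[0,0.6,-7,0,0,0,-0.6]]]'; python3 - <<'E'
from h import *
from rig import cams
go([.599,.081,.12],np.radians(-11.8))
c=cams.get_image("wrist"); pickle.dump(c,open("w3.pkl","wb"))
for r in reds(c,hi=800): print(*r)
cv2.imwrite("pics/w3.png",cv2.resize(c["image"][:,:,::-1],(800,600),interpolation=cv2.INTER_CUBIC))
E
```

```text
t: 12.1
tool_pos: [0.5364, 0.0705, 0.1259]
tcp_rot: [0.322, 3.119, 0.003]
ft_force: [1.1, -0.0, -0.0]
grip_width: 0.0409
grasp_force: 0.0
shift cm [-5.91  2.31  0.62] turn [ 0.003  0.005 -0.   ]
pos [0.5364 0.0705 0.1259] F [ 1.1 -0.  -0. ] t 12.1 w 0.0409
[427.  200.7] 291 [0.5649 0.225  0.056 ]
[141.2 202.8] 331 [ 0.5137 -0.0276  0.056 ]
[257.9 208.1] 306 [0.5386 0.0707 0.056 ]
[498.  280.5] 8 [0.6998 0.3458 0.056 ]
```

View pics/w3.png

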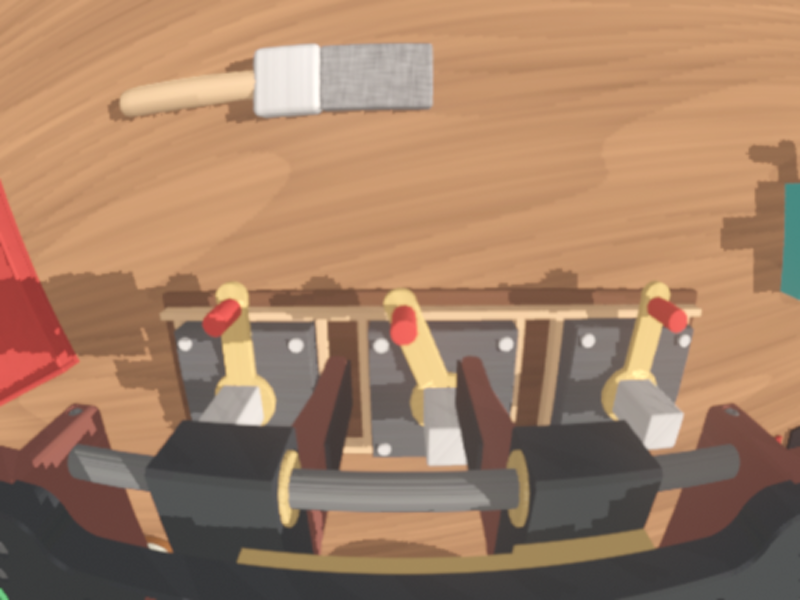

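Arm 2 at (403,325) is swung well over to head -y, and the housings sit straight. The top of spigot 2 is at about (446,447). I'll check that point.

```bash
python3 - <<'E'
from h import *
c=pickle.load(open("w3.pkl","rb"))
for p in [(446,447),(427,430),(462,430),(429,465),(466,463)]: print(p,wray(c,p[0]*.64,p[1]*.64,.088).round(4))
for p in [(319,318),(360,318),(316,455),(350,450)]: pass
# housing screws at z=.036 (four corners visible for head2: 3)
for p in [(381,346),(506,345),(384,450)]: print("screw",wray(c,p[0]*.64,p[1]*.64,.036).round(4))
# head1/3 near screws
for p in [(185,345),(296,345),(588,341),(684,341)]: print("screw13",wray(c,p[0]*.64,p[1]*.64,.036).round(4))
E
```

```text
(446, 447) [0.5979 0.081  0.088 ]
(427, 430) [0.5852 0.0733 0.088 ]
(462, 430) [0.5892 0.0907 0.088 ]
(429, 465) [0.6076 0.0703 0.088 ]
(466, 463) [0.6109 0.0898 0.088 ]
screw [0.5559 0.0539 0.036 ]
screw [0.5709 0.1267 0.036 ]
screw [0.6288 0.0393 0.036 ]
screw13 [ 0.5317 -0.0688  0.036 ]
screw13 [0.5453 0.0042 0.036 ]
screw13 [0.5801 0.1789 0.036 ]
screw13 [0.5972 0.251  0.036 ]
```

```bash
python3 -c "
from h import *
go([.599,.082,.05],np.radians(-11.6))"; python3 -m inch '[[[-3,1.2,0.3,0,0,0,-0.4],[-5.9,2.35,0.6,0,0,0,-0.4],[-5.9,2.35,0.6,0,0,0,-0.4],[-5.9,2.35,0.6,0,0,0,-0.4]]]'; python3 -c "
from h import *
go([.599,.082,.05],np.radians(-11.6))"
```

```text
shift cm [-5.97  2.41  7.43] turn [ 0.002  0.003 -0.003]
pos [0.5354 0.0705 0.1241] F [-0.3  0.9 -0.4] t 12.15 w 0.0447
t: 12.55
tool_pos: [0.5958, 0.0809, 0.1144]
tcp_rot: [-0.322, -3.122, 0.002]
ft_force: [-1.2, -0.4, -0.3]
grip_width: 0.0613
grasp_force: 0.0
shift cm [-0.3   0.18  6.44] turn [-0.001 -0.002 -0.003]
pos [0.5958 0.0809 0.1144] F [-1.2 -0.4 -0.3] t 12.55 w 0.0613
```

Now down, then close on the spigot.

```bash
python3 -m inch '[[[-0.3,0.15,2.5,0,0,0,-0.4],[-0.3,0.15,4.5,0,0,0,-0.4],[-0.3,0.15,5.8,0,0,0,-0.4],[-0.3,0.15,6.2,0,0,0,-0.4],[-0.3,0.15,6.2,0,0,0,-0.4]]]'; python3 -c "
from h import *
go([.599,.082,.05],np.radians(-11.6))"
```

```text
t: 13.05
tool_pos: [0.5993, 0.0818, 0.0535]
tcp_rot: [-0.323, -3.124, 0.001]
ft_force: [0.1, -0.2, 0.5]
grip_width: 0.0612
grasp_force: 0.0
shift cm [0.04 0.01 0.35] turn [-0.001 -0.001 -0.003]
pos [0.5993 0.0818 0.0535] F [ 0.1 -0.2  0.5] t 13.05 w 0.0612
```

```bash
python3 -m inch '[[[0,0,0,0,0,0,0.2],[0,0,0,0,0,0,0.3],[0,0,0,0,0,0,0.4],[0,0,0,0,0,0,0.5],[0,0,0,0,0,0,0.6]]]'
```

```text
t: 13.55
tool_pos: [0.6002, 0.082, 0.054]
tcp_rot: [0.323, 3.125, 0.0]
ft_force: [-0.9, -0.5, 0.5]
grip_width: 0.025
grasp_force: 0.0
```

```bash
python3 -m inch '[[[0,0,0,0,0,0,0.7],[0,0,0,0,0,0,0.8],[0,0,0,0,0,0,1],[0,0,0,0,0,0,1]]]'
```

```text
t: 13.95
tool_pos: [0.6001, 0.082, 0.054]
tcp_rot: [0.323, 3.125, 0.0]
ft_force: [-0.4, -0.6, 4.1]
grip_width: 0.0241
grasp_force: 30.0
```

```bash
python3 -m inch '[[[0,0,-0.1,0,0,0,1],[0,0,-0.3,0,0,0,1],[0,0,-0.7,0,0,0,1],[0,0,-1.2,0,0,0,1],[0,0,-2,0,0,0,1]]]'
```

```text
t: 14.45
tool_pos: [0.5995, 0.0819, 0.0736]
tcp_rot: [-0.323, -3.124, 0.001]
ft_force: [0.3, 0.2, -7.3]
grip_width: 0.0235
grasp_force: 30.0
```

It is lifted: 7.3 N more on the wrist, grip 23.5 mm. I'll raise it above the neighbour's spigot and travel to the tray.

```bash
python3 -m inch '[[[0,0,-2,0,0,0,1],[0,0,-4,0,0,0,1],[0,0,-6,0,0,0,1],[0,0,-8,0,0,0,1],[0,0,-10,0,0,0,1]]]'; python3 -m inch '[[[0,0,-1,0,0,0,1],[0,0,-1.5,0,0,0,1],[0,0,-1.5,0,0,0,1]]]'; python3 -c "
from h import *
go([.468,-.299,.19],np.radians(-11.6))"
```

```text
t: 14.95
tool_pos: [0.5998, 0.0819, 0.1751]
tcp_rot: [0.323, 3.125, 0.0]
ft_force: [-0.4, -0.2, -8.1]
grip_width: 0.0237
grasp_force: 30.0
t: 15.25
tool_pos: [0.6001, 0.082, 0.1891]
tcp_rot: [0.323, 3.124, 0.0]
ft_force: [0.2, -0.3, -7.7]
grip_width: 0.0236
grasp_force: 30.0
shift cm [  5.14 -40.    -0.11] turn [ 0.     0.    -0.003]
pos [0.6001 0.082  0.1891] F [ 0.2 -0.3 -7.7] t 15.25 w 0.0236
```

```bash
python3 -m inch '[[[0.2,-1.5,0,0,0,0,1],[0.5,-4,0,0,0,0,1],[0.9,-7,0,0,0,0,1],[1.3,-10,0,0,0,0,1],[1.7,-13,0,0,0,0,1]]]'; python3 -m inch '[[[0.4,-3,0,0,0,0,1],[0.8,-6,0,0,0,0,1],[1.2,-9,0,0,0,0,1],[1.6,-12,0,0,0,0,1],[2,-15,0,0,0,0,1]]]';python3 -m inch '[[[0.4,-3,0,0,0,0,1],[0.8,-6,0,0,0,0,1],[1.2,-9,0,0,0,0,1],[1.4,-11,0,0,0,0,1],[1.45,-11.8,0,0,0,0,1]]]'; python3 - <<'E'
from h import *
from rig import cams
go([.468,-.299,.08],np.radians(-11.6))
c=cams.get_image("wrist"); pickle.dump(c,open("w4.pkl","wb"))
for r in reds(c,hi=8000): print(*r)
cv2.imwrite("pics/w4.png",cv2.resize(c["image"][:,:,::-1],(800,600),interpolation=cv2.INTER_CUBIC))
E
```

```text
t: 15.75
tool_pos: [0.5551, -0.0439, 0.1876]
tcp_rot: [-0.323, -3.123, 0.001]
ft_force: [0.3, -0.6, -7.4]
grip_width: 0.0241
grasp_force: 30.0
t: 16.25
tool_pos: [0.5047, -0.1863, 0.1878]
tcp_rot: [-0.324, -3.123, 0.0]
ft_force: [0.2, -1.3, -7.5]
grip_width: 0.0238
grasp_force: 30.0
t: 16.75
tool_pos: [0.4656, -0.3, 0.1879]
tcp_rot: [-0.329, -3.122, 0.002]
ft_force: [0.1, 0.3, -7.7]
grip_width: 0.0237
grasp_force: 30.0
shift cm [-0.23  0.16 10.79] turn [-0.001 -0.002 -0.008]
pos [ 0.4656 -0.3     0.1879] F [ 0.1  0.3 -7.7] t 16.75 w 0.0237
[276.8 125.7] 4999 [ 0.409  -0.2687  0.056 ]
[194.4 150.6] 1787 [ 0.4156 -0.3548  0.056 ]
[334.9 202.1] 639 [ 0.4997 -0.223   0.056 ]
[479.  180.1] 153 [ 0.5133 -0.0258  0.056 ]
```

View pics/w4.png

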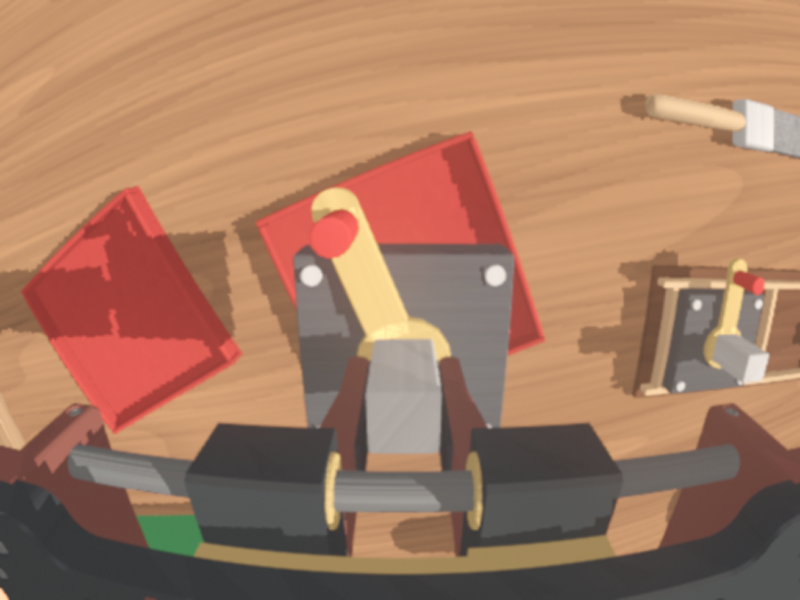

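The head hangs level over the left tray with its arm still swung over. The tray's top corners are at (258,226), (473,133) and (543,340).

```bash
python3 - <<'E'
from h import *
c=pickle.load(open("w4.pkl","rb"))
P=[wray(c,u*.64,v*.64,.022) for u,v in [(258,226),(473,133),(543,340)]]
print(np.round(P,4)[:,:2],"sides",[round(np.linalg.norm(P[1]-P[i]),3) for i in (0,2)],"centre",((P[0]+P[2])/2).round(4))
# gripped head underside below TCP: TCP 0.054 when underside at .008
go([*((P[0]+P[2])/2)[:2],.053],np.radians(-11.6))
E
```

```text
[[ 0.4043 -0.3952]
 [ 0.3729 -0.2302]
 [ 0.5363 -0.2027]] sides [np.float64(0.168), np.float64(0.166)] centre [ 0.4703 -0.2989  0.022 ]
shift cm [-0.42  0.22 13.51] turn [-0.001 -0.001 -0.007]
pos [ 0.466  -0.3001  0.1881] F [-0.2 -1.1 -8.2] t 16.8 w 0.0237
```

```bash
python3 -m inch '[[[-0.2,0.1,2,0,0,0,1],[-0.4,0.2,5,0,0,0,1],[-0.4,0.2,8,0,0,0,1],[-0.4,0.2,10.5,0,0,0,1],[-0.4,0.2,11.5,0,0,0,1]]]'; python3 -m inch '[[[0,0,0.4,0,0,0,1],[0,0,0.7,0,0,0,1],[0,0,1,0,0,0,1],[0,0,1.2,0,0,0,1],[0,0,1.2,0,0,0,1]]]'
```

```text
t: 17.3
tool_pos: [0.4714, -0.2936, 0.071]
tcp_rot: [-0.32, -3.121, -0.004]
ft_force: [-0.5, 0.7, -7.7]
grip_width: 0.0239
grasp_force: 30.0
t: 17.8
tool_pos: [0.4728, -0.296, 0.0622]
tcp_rot: [0.323, 3.124, -0.0]
ft_force: [0.3, -0.6, -7.5]
grip_width: 0.024
grasp_force: 30.0
```

```bash
python3 -m inch '[[[0,0,0.2,0,0,0,1],[0,0,0.4,0,0,0,1],[0,0,0.6,0,0,0,1],[0,0,0.8,0,0,0,1],[0,0,0.8,0,0,0,1]]]'; python3 -m inch '[[[0,0,0.1,0,0,0,1],[0,0,0.2,0,0,0,1],[0,0,0.2,0,0,0,1]]]'
```

```text
t: 18.3
tool_pos: [0.4724, -0.2958, 0.0534]
tcp_rot: [-0.323, -3.124, -0.0]
ft_force: [0.0, 0.2, -7.6]
grip_width: 0.0238
grasp_force: 30.0
t: 18.6
tool_pos: [0.4725, -0.2959, 0.0516]
tcp_rot: [-0.323, -3.125, -0.0]
ft_force: [-0.0, -0.6, -8.7]
grip_width: 0.0237
grasp_force: 30.0
```

```bash
python3 -m inch '[[[0,0,0.1,0,0,0,1],[0,0,0.1,0,0,0,1],[0,0,0.1,0,0,0,1]]]'
```

```text
t: 18.9
tool_pos: [0.4727, -0.296, 0.051]
tcp_rot: [0.323, 3.125, -0.0]
ft_force: [-1.2, 1.2, -3.2]
grip_width: 0.0244
grasp_force: 30.0
```

The head has touched down, the load on the wrist dropping from 8.7 to 3.2 N. One last half millimetre, then release gently.

```bash
python3 -m inch '[[[0,0,0.05,0,0,0,1],[0,0,0.05,0,0,0,1],[0,0,0.05,0,0,0,0.4],[0,0,0.05,0,0,0,0.3],[0,0,0.05,0,0,0,0.1]]]';python3 -m inch '[[[0,0,0,0,0,0,0],[0,0,0,0,0,0,0],[0,0,-1,0,0,0,0],[0,0,-4,0,0,0,0],[0,0,-8,0,0,0,0]]]'
```

```text
t: 19.4
tool_pos: [0.4731, -0.2962, 0.0504]
tcp_rot: [0.323, 3.124, -0.001]
ft_force: [-0.5, 0.4, 0.6]
grip_width: 0.0356
grasp_force: 0.0
t: 19.9
tool_pos: [0.4715, -0.2954, 0.1303]
tcp_rot: [-0.323, -3.122, -0.001]
ft_force: [1.0, -0.3, -0.7]
grip_width: 0.0438
grasp_force: 0.0
```

```bash
python3 -m inch '[[[0,0,-3,0,0,0,0],[0,0,-6,0,0,0,0],[0,0,-7,0,0,0,0],[0,0,-7,0,0,0,0]]]'; python3 - <<'E'
from h import *
from rig import cams
c=cams.get_image("wrist"); cv2.imwrite("pics/w5.png",cv2.resize(c["image"][:,:,::-1],(640,480),interpolation=cv2.INTER_CUBIC))
# peg 2 centre at z=.053 in the tray; spigot expected near (.4727,-.296)
for r in reds(c,z=.053,hi=800): print(*r)
E
```

```text
t: 20.3
tool_pos: [0.4733, -0.2963, 0.202]
tcp_rot: [0.322, 3.122, -0.001]
ft_force: [0.0, -0.1, -0.7]
grip_width: 0.0439
grasp_force: 0.0
[470.2 172.4] 139 [ 0.5144 -0.0238  0.053 ]
```

View pics/w5.png

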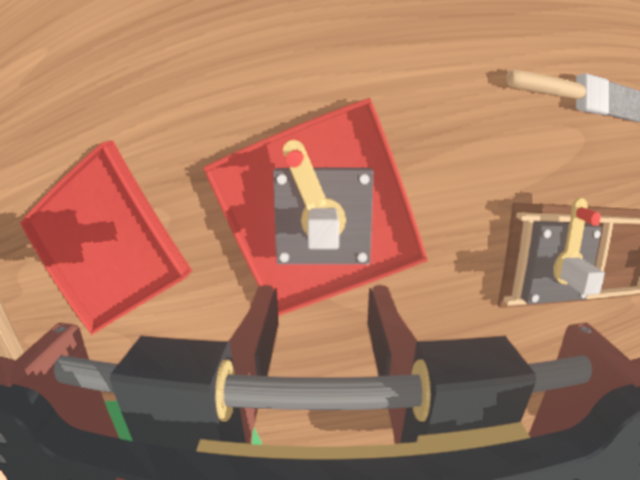

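The head lies flat in the middle of the tray at (322,215), with its arm swung over (peg at (293,157)). The gripper is clear, so I'm handing in.

```bash
python3 -c "
from rig import workorder
print(workorder.job_done())"
```

```text
the job is handed in; nothing more can be done
None
```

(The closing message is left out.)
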